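# Kit the clean carburettor castings with their new gaskets

## Task

Get the carburettor ready for reassembly: put each of the four clean grey castings into the caddy, in the bin that holds the new gasket of the same outline as its flange, standing upright on its flange and centred over the gasket. Set them down, do not drop them. Leave the two rusty castings where they stand.

Things in the scene. Friction and masses are not known exactly. Their poses are not given: they have to be found in the camera images.
- bowl: Clean grey float bowl, upside down: round flange 62 mm across, 6 mm thick at the bottom; above it a round body 45 mm across from 10 to 50 mm height, a small brass plug on top; 64 mm high in all, 0.2 kg. Hold it by the body, any way round. Origin: centre of the flange's underside, z up; starts standing on its flange.
- stub: Clean grey inlet stub: lozenge-shaped two-bolt flange 74 x 46 mm, longer along its x, 7 mm thick; above it an upright open pipe 34 mm across from 12 to 49 mm height with a bead 37 mm across at the top; 58 mm high, 0.18 kg. Hold it by the pipe, any way round. Origin: centre of the flange's underside, z up; starts standing on its flange.
- cover: Clean grey pump cover: three-cornered flange, its three bolt ears reach 37 mm from the centre (one along +x), 7 mm thick; above it a domed body 40 mm across from 12 to 50 mm height, a thin brass nipple on top; 64 mm high, 0.18 kg. Hold it by the body, any way round. Origin: centre of the flange's underside, z up; starts standing on its flange.
- throttle: Clean grey throttle barrel: square flange 56 x 56 mm along its x and y, 7 mm thick; above it an open barrel 42 mm across, 58 mm high, brass disc inside. A spindle at 43 mm height sticks out along its x, to 29 mm at -x and 31 mm at +x: hold the barrel across its y. 0.24 kg. Origin: centre of the flange's underside, z up; starts standing on its flange.
- rusty_bowl: Rust-brown old float bowl, same shape and size as the clean one (round flange, 64 mm high). Does not belong in the caddy. Origin: centre of the flange's underside, z up; starts standing on its flange.
- rusty_stub: Rust-brown old inlet stub, same shape and size as the clean one (lozenge flange, 58 mm high). Does not belong in the caddy. Origin: centre of the flange's underside, z up; starts standing on its flange.
- bin_round: Blue bin 104 x 104 x 28 mm, walls and floor 4 mm (96 x 96 inside), one of four set 2 by 2 in a low red caddy, 107 mm between centres; for the float bowl. Immovable. Floor inside 7 mm, rim 31 mm above the bench. Origin: centre of its underside; x, y along its sides, z up. On its floor, centred, lies a tan ring gasket 62 mm across.
- bin_diamond: Blue bin 104 x 104 x 28 mm, walls and floor 4 mm (96 x 96 inside), one of four set 2 by 2 in a low red caddy, 107 mm between centres; for the inlet stub. Immovable. Floor inside 7 mm, rim 31 mm above the bench. Origin: centre of its underside; x, y along its sides, z up. On its floor, centred, lies a tan lozenge gasket 74 x 46 mm, long along x.
- bin_triangle: Blue bin 104 x 104 x 28 mm, walls and floor 4 mm (96 x 96 inside), one of four set 2 by 2 in a low red caddy, 107 mm between centres; for the pump cover. Immovable. Floor inside 7 mm, rim 31 mm above the bench. Origin: centre of its underside; x, y along its sides, z up. On its floor, centred, lies a tan three-eared gasket, one ear along +x.
- bin_square: Blue bin 104 x 104 x 28 mm, walls and floor 4 mm (96 x 96 inside), one of four set 2 by 2 in a low red caddy, 107 mm between centres; for the throttle barrel. Immovable. Floor inside 7 mm, rim 31 mm above the bench. Origin: centre of its underside; x, y along its sides, z up. On its floor, centred, lies a tan square gasket 56 x 56 mm.

How it is judged:
By the outcome, as a careful person would: the job done as asked, in the order asked, and still so for the second after the job is handed in, with the robot touching nothing.
It also fails if it takes over 99 s, if anything falls off the work surface, if the arm or the gripper's body presses on something with over 40 N, if the wrist force passes 120 N, or if a joint passes its speed limit or range.

## Robot

A 7-joint arm with a two-finger parallel gripper is mounted at the origin on the work surface. World frame = base frame: x ahead of the robot, y to its left, z up, the work surface at z = 0. Lengths are in m, angles in rad, forces in N, time in s.
With the tool pointing down it reaches from about 0.4 to 0.85 m from the base axis. Payload 10.4 kg.
Tool frame: the origin (TCP) lies midway between the tips of the shut fingers; the grasp point (between the pads) lies 19 mm behind it; z points along the fingers, x is the direction in which the jaws open and shut, and the axes are right-handed (so a half turn about z gives the same grasp; the last joint's range is limited). The gripper opens to 87 mm and grips with 3 to 60 N. Pads are 19 mm wide; open, the fingers measure 117 mm over their backs; the gripper's body (75 mm by 190 mm) begins 51 mm behind the grasp point.
Start: joints at [1.233, 0.332, -0.065, 1.46, 0.022, 1.35, -0.088], TCP at [0.194, -0.594, 0.223] pointing down, gripper open.
Joint ranges: [-2.6, 2.6], [-0.5, 2.12], [-1.47, 1.34], [0.16, 2.42], [-1.27, 4.41], [0.06, 2.06], [-2.6, 2.6]. Speed limits (rad/s): [2.22, 2.22, 2.79, 2.79, 3.14, 3.14, 3.14].

## Interface

Orientations are given as a unit quaternion [x, y, z, w].
In Python, from bench import r gives the robot as it stands. The module is installed in compiled form; this text tells all that it offers.
- The arm moves only by the tool play_rows, never from a script. Its argument "commands" is a list of rows, each a list of 7 numbers: the shift along the world's x, y, z in cm, then the turn, a rotation vector about the world's x, y, z in rad, then the finger opening in cm, from 0 to 8.7. A call has 1 to 20 rows; each row shifts and turns the commanded pose from where the row before left it; what a row does not reach is not made up. A row lasts 1/8 s, in which the tool goes at most 62.5 mm and 10.7 degrees, less where a joint would pass 70% of its speed; a pose out of reach is approached as far as the arm can. A call is refused whole if a number of a shift passes 6.25 or a number of a turn 0.188, either way. A call with a gripper value outside its range is refused whole. The fingers move at their own pace and stop on an object; "grip_force" is the grip in N (left out, the last holds). Time passes only in rows, so rows that do not move let the fingers close. It gives the time, the measured TCP pose, the force and the opening at its end, in the units of the state.
- r.read_state(): the state, without advancing time (a new reading comes with each control period).
- r.camera(name): name is "scene" or "top"; returns a dict with "img" (400x640x3 uint8, red, green, blue), "K" (3x3 intrinsics, pixels), "k1" (the pictures are not rectified: a ray, as slopes to the right and down, at radius r is drawn at 1 + k1 r^2 times it, then the intrinsics apply), "camera_from_world" (4x4, takes a point from world to camera coordinates). Camera axes: x right, y down, z forward; pixel columns grow to the right and rows downward; lengths in m; the calibration is good to about 2 mm. A picture is of the moment at which its call begins. There is no depth.
- r.close_job(): hands the job in, once; it reports no verdict.
The state is a dict: "time": time; "joint_positions": joint angles; "joint_vel": joint speeds; "joint_torque": joint torques, N m; "ee_pos": TCP position; "eef_rot": TCP orientation; "ft_force": force on the tool from outside, world axes, zero at the start; "torque": the same for the moment, N m; "width": finger opening in m.
Only numpy, scipy, OpenCV 4.12 (cv2) and the standard library are available. Lean on these libraries where they do the work, as an engineer would, in place of code of your own. Each camera call takes 0.05 s, during which the arm holds its last target. There are 200 camera calls.

## Working session

There is one attempt and no reset: what is moved stays moved. The work goes in short steps, Python scripts to look and compute and a tool call to move; the robot and the scene stay as the last step left them, time stands still between calls to the robot, and variables do not carry over. Pictures are saved under pics/ and viewed, about 12 in all and at most 16, crops included, and the job is handed in when it is done.

Besides the shell and the picture viewer there is one more tool, called after ">>>" as a command line: name --pt "numbers of a row" for each row, then --argument value for the rest. play_rows: Moves the arm, as the interface text tells. Its arguments: {"type":"object","properties":{"commands":{"type":"array","items":{"type":"array","items":{"type":"number"}}},"grip_force":{"type":"number"}},"required":["commands"]}

```bash
mkdir -p pics; python3 - <<'E'
from bench import r
import cv2,numpy as np
s=r.read_state(); print(s)
for n in("top","scene"):
    c=r.camera(n); cv2.imwrite(f"pics/{n}0.png",cv2.resize(c["img"][:,:,::-1],(800,500),interpolation=cv2.INTER_CUBIC)); print(n,c["K"],c["k1"],c["camera_from_world"])
E
```

```text
{'time': 0.0, 'joint_positions': array([ 1.23338364,  0.33288337, -0.06468004,  1.4609334 ,  0.02154036,
        1.34990708, -0.08850788]), 'joint_vel': array([-9.78826897e-04,  5.83044025e-05,  1.77376035e-04, -3.47626058e-04,
        1.76799670e-04, -1.09418790e-04,  3.13803913e-04]), 'joint_torque': array([ 1.06090556e-03, -6.23249102e+01,  2.46177893e-02, -3.89881861e+01,
       -6.13690680e-02,  3.98660358e-02,  1.35459031e-04]), 'ee_pos': array([ 0.19340569, -0.59391329,  0.22175048]), 'eef_rot': array([ 8.09203186e-01, -5.87528456e-01, -5.86707902e-04, -4.16662016e-04]), 'ft_force': array([ 0.2618703 ,  0.10491575, -0.02697091]), 'torque': array([ 0.00669101, -0.01839522, -0.00538597]), 'width': 0.08727707597186272}
top [[432.6571135    0.         321.40536163]
 [  0.         432.6571135  203.13110627]
 [  0.           0.           1.        ]] -0.03515345546439158 [[-0.00952468 -0.99989783  0.01065911  0.00299327]
 [-0.98321863  0.00742266 -0.18228006  0.50756869]
 [ 0.18218232 -0.01221639 -0.98318887  0.98958999]
 [ 0.          0.          0.          1.        ]]
scene [[484.90774916   0.         321.68422821]
 [  0.         484.90774916 193.3548708 ]
 [  0.           0.           1.        ]] -0.04613575511915087 [[ 0.40496743  0.9143097  -0.00625744 -0.22312397]
 [ 0.72900259 -0.32700651 -0.60135012 -0.349059  ]
 [-0.55186647  0.23896552 -0.79896112  1.66338967]
 [ 0.          0.          0.          1.        ]]
```

View pics/top0.png

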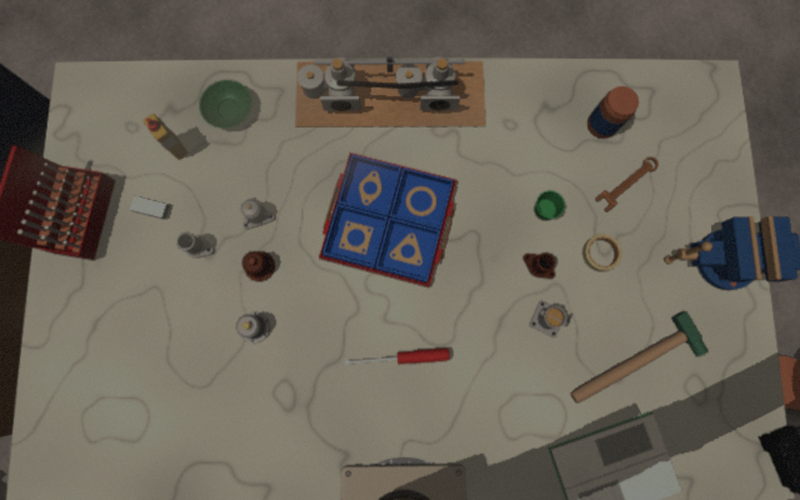

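View pics/scene0.png

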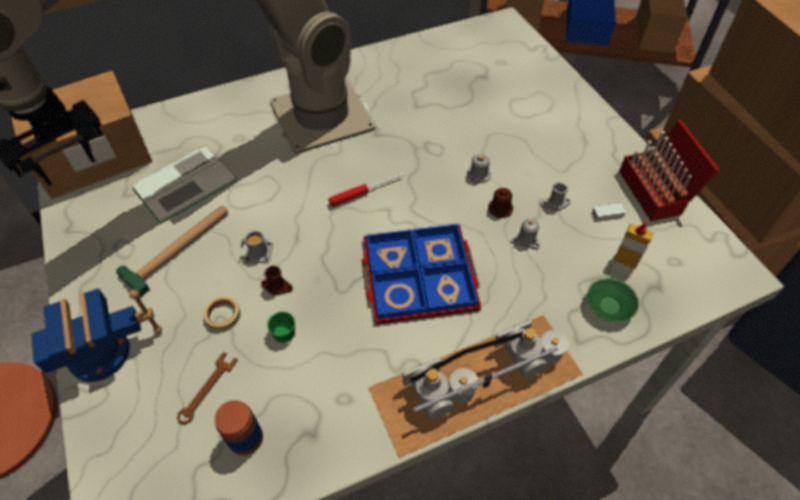

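```bash
cat > h.py <<'E'
from bench import r
import cv2,numpy as np
def undist(c,uv):
    D=np.array([c["k1"],0,0,0,0.])
    return cv2.undistortPoints(np.array(uv,float).reshape(-1,1,2),c["K"],D).reshape(-1,2)
def ray(c,uv,z):
    T=c["camera_from_world"];R=T[:3,:3];o=-R.T@T[:3,3]
    d=np.c_[undist(c,uv),np.ones(len(np.reshape(uv,(-1,2))))]@R
    return o+d*((z-o[2])/d[:,2:])
def proj(c,P):
    T=c["camera_from_world"];D=np.array([c["k1"],0,0,0,0.])
    return cv2.projectPoints(np.array(P,float).reshape(-1,1,3),cv2.Rodrigues(T[:3,:3])[0],T[:3,3],c["K"],D)[0].reshape(-1,2)
def mosaic(c,cs,name,w=80,h=60,s=5):
    t=[]
    for x,y in cs:
        x0,y0=x-w//2,y-h//2
        p=cv2.resize(c["img"][y0:y0+h,x0:x0+w,::-1],None,fx=s,fy=s,interpolation=cv2.INTER_CUBIC)
        p=cv2.convertScaleAbs(p,alpha=1.6)
        for k in range(0,w,10): cv2.putText(p,str(x0+k),(k*s,8),0,.3,(0,255,255)); cv2.line(p,(k*s,10),(k*s,14),(0,255,255))
        for k in range(0,h,10): cv2.putText(p,str(y0+k),(0,k*s+4),0,.3,(0,255,255)); cv2.line(p,(20,k*s),(24,k*s),(0,255,255))
        t.append(p)
    cv2.imwrite("pics/"+name,np.vstack([np.hstack(t[:2]),np.hstack(t[2:])]))
E
python3 - <<'E'
from h import *
c=r.camera("top"); mosaic(c,[(204,170),(156,195),(200,260),(440,254)],"topcrop.png")
d=r.camera("scene"); mosaic(d,[(424,186),(446,157),(384,134),(205,198)],"scenecrop.png")
np.save("top.npy",c["img"]);np.save("scene.npy",d["img"])
# caddy bins: mean of gasket tan pixels in bins
img=c["img"]; hsv=cv2.cvtColor(img,cv2.COLOR_RGB2HSV)
x0,x1,y0,y1=255,370,120,232
blue=cv2.inRange(hsv,(105,100,30),(130,255,255))
m=cv2.inRange(hsv,(8,60,90),(28,255,255)); sub=np.zeros_like(m); sub[y0:y1,x0:x1]=m[y0:y1,x0:x1]
n,l,st,ce=cv2.connectedComponentsWithStats(sub)
for i in range(1,n):
    if st[i,4]>60:
        cn,_=cv2.findContours((l==i).astype(np.uint8),cv2.RETR_EXTERNAL,cv2.CHAIN_APPROX_NONE)
        cn=max(cn,key=len)
        W=ray(c,cn.reshape(-1,2),.008)[:,:2].astype(np.float32)
        rc=cv2.minAreaRect(W); print(ce[i],st[i],ray(c,[ce[i]],.008)[0],rc)
E
```

```text
[295.83870968 150.20967742] [288 138  17  26 186] [0.65212213 0.06190386 0.008     ] ((0.6534902453422546, 0.062079671770334244), (0.04241526126861572, 0.06318146735429764), 45.8962287902832)
[336.56395349 160.71511628] [325 150  24  22 172] [ 0.62374657 -0.04127605  0.008     ] ((0.6244502067565918, -0.04116859287023544), (0.05844254046678543, 0.05517840012907982), 89.62512969970703)
[284.54581673 189.58565737] [272 178  26  24 251] [0.54985244 0.08995423 0.008     ] ((0.5500452518463135, 0.0900329202413559), (0.0547649972140789, 0.054203201085329056), 74.21968078613281)
[326.19178082 200.6347032 ] [312 188  25  24 219] [ 0.52096364 -0.01379745  0.008     ] ((0.5178884863853455, -0.018532145768404007), (0.05306573957204819, 0.0606822595000267), 45.11673355102539)
```

View pics/topcrop.png

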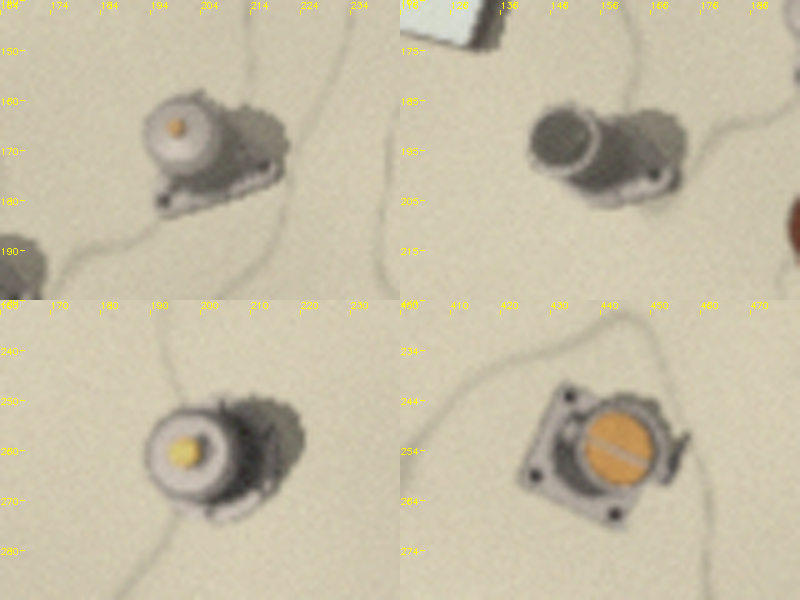

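View pics/scenecrop.png

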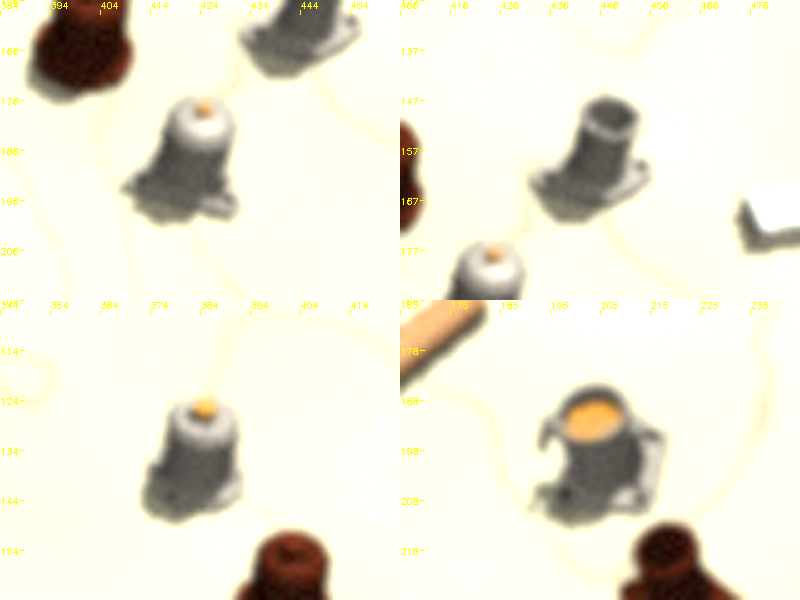

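```bash
cat > m.py <<'E'
from h import *
def tri(c,d,u,v):
    P=[a["K"][:1]*0 for a in ()]
    x=[cv2.triangulatePoints(c["camera_from_world"][:3],d["camera_from_world"][:3],undist(c,[u]).T,undist(d,[v]).T)][0]
    return (x[:3]/x[3]).ravel()
E
python3 - <<'E'
from m import *
c=r.camera("top");d=r.camera("scene")
def brass(a,x,y,w=14):
    hsv=cv2.cvtColor(a["img"],cv2.COLOR_RGB2HSV)
    p=hsv[y-w:y+w,x-w:x+w]; m=cv2.inRange(p,(8,110,100),(32,255,255))
    n,l,st,ce=cv2.connectedComponentsWithStats(m); i=1+np.argmax(st[1:,4]); return ce[i]+[x-w,y-w],st[i,4]
for n,a,b in(("bowl",(196,259),(384,126)),("cover",(198,165),(424,178)),("thr",(443,254),(204,192))):
    (u,s),(v,t)=brass(c,*a),brass(d,*b); X=tri(c,d,u,v); print(n,u,s,v,t,X, ray(c,[u],.064)[0],ray(d,[v],.064)[0])
u=(148.6,192.4); v=(445.8,150.2); print("stub",tri(c,d,u,v),ray(c,[u],.058),ray(d,[v],.058))
print("thr holes",ray(c,[(434,243.2),(427,259),(443,266.8)],.007))
print("stub hole",ray(c,[(166.8,199.9)],.007)); print("cover holes",ray(c,[(196.7,180.3),(217,173.3)],.007))
print("bowl flange bottom",ray(c,[(205,273.5)],.003))
print("bins",ray(c,[(295.84,150.2)],.008))
print("scene bins")
hsv=cv2.cvtColor(d["img"],cv2.COLOR_RGB2HSV); m=cv2.inRange(hsv,(8,60,90),(28,255,255)); s=m*0; s[180:255,295:380]=m[180:255,295:380]
n,l,st,ce=cv2.connectedComponentsWithStats(s)
for i in range(1,n):
    if st[i,4]>60: print(st[i],ray(d,[ce[i]],.008)[0])
print(r.read_state()["time"])
E
```

```text
bowl [197.07692308 259.69230769] 13 [384.54545455 125.36363636] 11 [0.37462978 0.28733257 0.06184508] [0.37424787 0.28602424 0.064     ] [0.37651197 0.28691565 0.064     ]
cover [199. 165.] 1 [424.5 177.5] 4 [0.60027239 0.29223284 0.06170189] [0.59938426 0.29096221 0.064     ] [0.60176115 0.29164622 0.064     ]
thr [443.98461538 250.47692308] 65 [202.91935484 191.46774194] 62 [ 0.39082087 -0.28662049  0.05781773] [ 0.39041324 -0.28467828  0.064     ] [ 0.39584405 -0.28685099  0.064     ]
stub [0.53414841 0.40897302 0.05679821] [[0.53457981 0.41027367 0.058     ]] [[0.53499001 0.40603055 0.058     ]]
thr holes [[ 0.41260328 -0.2778222   0.007     ]
 [ 0.3741786  -0.25846587  0.007     ]
 [ 0.35483189 -0.2967666   0.007     ]]
stub hole [[0.52602337 0.3835739  0.007     ]]
cover holes [[0.57562519 0.31094729 0.007     ]
 [0.59334043 0.26048431 0.007     ]]
bowl flange bottom [[0.34418626 0.28216026 0.003     ]]
bins [[0.65214775 0.06190062 0.008     ]]
scene bins
[368 180  12  39  69] [0.58489092 0.15052359 0.008     ]
[341 192  21  16 152] [0.55079166 0.09057651 0.008     ]
[303 198  21  16 136] [ 0.52291993 -0.01317858  0.008     ]
[351 222  16  20 138] [0.65404146 0.06281535 0.008     ]
[308 227  23  19 132] [ 0.62667091 -0.04082399  0.008     ]
0.3
```

>>> play_rows --pt "1.5 2.5 0 0 0 0.079 8.7" --pt "1.95 3.13 0 0 0 0.079 8.7" --pt "1.95 3.13 0 0 0 0.079 8.7" --pt "1.95 3.13 0 0 0 0.079 8.7" --pt "1.95 3.13 0 0 0 0.079 8.7" --pt "1.95 3.13 0 0 0 0.079 8.7" --pt "1.95 3.13 0 0 0 0.079 8.7" --pt "1.95 3.13 0 0 0 0.079 8.7" --pt "1.95 3.13 0 0 0 0.079 8.7" --pt "1.95 3.13 0 0 0 0.079 8.7" --pt "0 0 -3 0 0 0 8.7" --pt "0 0 -3 0 0 0 8.7" --pt "0 0 -3 0 0 0 8.7" --pt "0 0 -2 0 0 0 8.7" --pt "0 0 0 0 0 0 8.7" --grip_force 20

```text
time: 2.17
ee_pos: [0.3838, -0.2861, 0.1114]
eef_rot: [0.973, -0.23, -0.001, -0.001]
ft_force: [0.0, 0.7, 0.8]
width: 0.0871
```

```bash
cat >> m.py <<'E'
def to(x,y,z,yaw=None):
    s=r.read_state(); p=s["ee_pos"]; q=s["eef_rot"]
    from scipy.spatial.transform import Rotation as R
    M=R.from_quat(q).as_matrix(); a=np.degrees(np.arctan2(M[1,0],M[0,0]))
    print("t",s["time"],"pos",p.round(4),"jaw",a.round(2),"tilt",np.degrees(M[:2,2]).round(2),"w",s["width"].round(4),"q7",s["joint_positions"][6].round(2),"F",s["ft_force"].round(1))
    print("delta cm",((np.array([x,y,z])-p)*100).round(2), "" if yaw is None else "turn rad %.3f"%np.radians((yaw-a+90)%180-90))
E
python3 - <<'E'
from m import *
to(.3837,-.2873,.023,-26.8)
c=r.camera("top");d=r.camera("scene")
mosaic(c,[(156,195),(200,260),(440,254),(204,170)],"t1.png"); mosaic(d,[(205,190),(446,157),(384,134),(424,186)],"s1.png")
print(ray(c,[(444,253.6)],.058))
E
```

```text
Traceback (most recent call last):
  File "m.py", line 10, in to
    print("t",s["time"],"pos",p.round(4),"jaw",a.round(2),"tilt",np.degrees(M[:2,2]).round(2),"w",s["width"].round(4),"q7",s["joint_positions"][6].round(2),"F",s["ft_force"].round(1))
                                                                                                  ^^^^^^^^^^^^^^^^
AttributeError: 'float' object has no attribute 'round'
```

```bash
sed -i 's/s\["width"\].round(4)/round(s["width"],4)/' m.py
python3 - <<'E'
from m import *
to(.3837,-.2873,.023,-26.8)
c=r.camera("top");d=r.camera("scene")
mosaic(d,[(205,185),(446,157),(384,134),(424,186)],"s1.png")
print(ray(c,[(444,253.6)],.058))
print("stub holes scene",ray(d,[(434.4,163.6),(453.5,161.6)],.007))
E
```

```text
t 2.175 pos [ 0.3838 -0.2861  0.1114] jaw -26.57 tilt [-0.11  0.12] w 0.0871 q7 0.03 F [0.  0.7 0.8]
delta cm [-0.01 -0.12 -8.84] turn rad -0.004
[[ 0.38357721 -0.28605763  0.058     ]]
stub holes scene [[0.53196059 0.3793382  0.007     ]
 [0.54880218 0.43643667 0.007     ]]
```

View pics/s1.png

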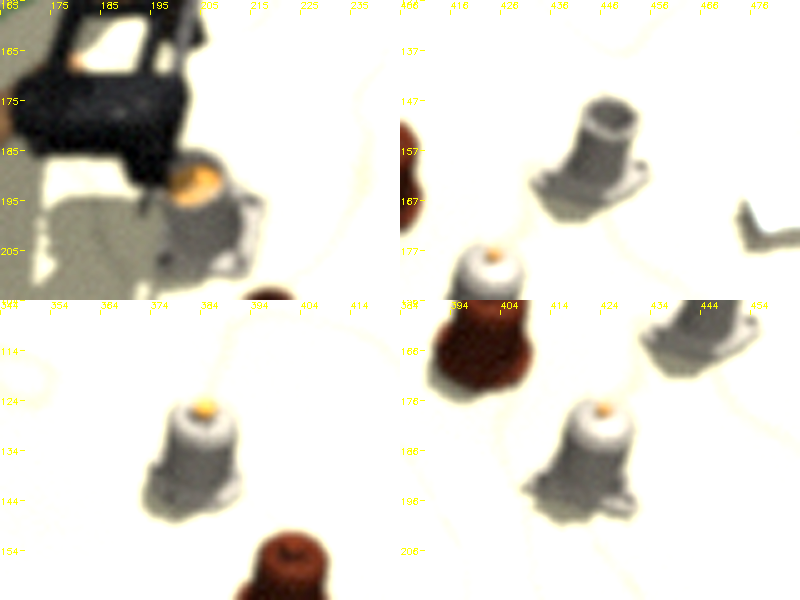

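>>> play_rows --pt "0 -0.05 -2 0 0 0 8.7" --pt "0 0 -2 0 0 0 8.7" --pt "0 0 -2 0 0 0 8.7" --pt "0 0 -1.5 0 0 0 8.7" --pt "0 0 -1.2 0 0 0 8.7" --pt "0 0 0 0 0 0 4" --pt "0 0 0 0 0 0 3.5" --pt "0 0 0 0 0 0 3.5" --pt "0 0 0 0 0 0 3.5" --pt "0 0 0 0 0 0 3.5" --pt "0 0 0 0 0 0 3.5" --pt "0 0 0 0 0 0 3.5" --grip_force 25

```text
time: 3.78
ee_pos: [0.3842, -0.2882, 0.0257]
eef_rot: [0.973, -0.231, 0.0, 0.0]
ft_force: [-0.2, -1.1, 3.6]
width: 0.0418
```

```bash
python3 - <<'E'
from m import *
to(.5501,.0902,.15,-15.3)
E
```

```text
t 3.775 pos [ 0.3842 -0.2882  0.0257] jaw -26.7 tilt [ 0.02 -0.01] w 0.0418 q7 -0.02 F [-0.2 -1.1  3.6]
delta cm [16.59 37.84 12.43] turn rad 0.199
```

>>> play_rows --pt "0 0 1 0 0 0 3.5" --pt "0 0 2.5 0 0 0 3.5" --pt "0 0 3 0 0 0 3.5" --pt "0 0 2.5 0 0 0 3.5" --pt "0.7 1.6 1.5 0 0 0 3.5" --pt "1.3 2.9 0 0 0 0.02 3.5" --pt "1.3 2.9 0 0 0 0.02 3.5" --pt "1.3 2.9 0 0 0 0.02 3.5" --pt "1.3 2.9 0 0 0 0.02 3.5" --pt "1.3 2.9 0 0 0 0.02 3.5" --pt "1.3 2.9 0 0 0 0.02 3.5" --pt "1.3 2.9 0 0 0 0.02 3.5" --pt "1.3 2.9 0 0 0 0.02 3.5" --pt "1.3 2.9 0 0 0 0.02 3.5" --pt "1.3 2.9 0 0 0 0.02 3.5" --pt "1.3 2.9 0 0 0 0 3.5" --pt "1.3 3 0 0 0 0 3.5" --pt "0.7 1.6 0 0 0 0 3.5" --pt "0 0 0 0 0 0 3.5"

```text
time: 6.15
ee_pos: [0.5536, 0.0945, 0.1304]
eef_rot: [0.991, -0.131, -0.0, -0.0]
ft_force: [0.6, -0.0, -3.9]
width: 0.0418
```

```bash
python3 - <<'E'
from m import *
to(.5501,.0902,.033,-15.3)
c=r.camera("top")["img"]; cv2.imwrite("pics/t2.png",cv2.resize(cv2.convertScaleAbs(c[80:240,220:420,::-1],alpha=1.5),None,fx=3,fy=3))
E
```

```text
t 6.15 pos [0.5536 0.0945 0.1304] jaw -15.1 tilt [-0.04  0.04] w 0.0418 q7 -0.69 F [ 0.6 -0.  -3.9]
delta cm [-0.35 -0.43 -9.74] turn rad -0.004
```

View pics/t2.png

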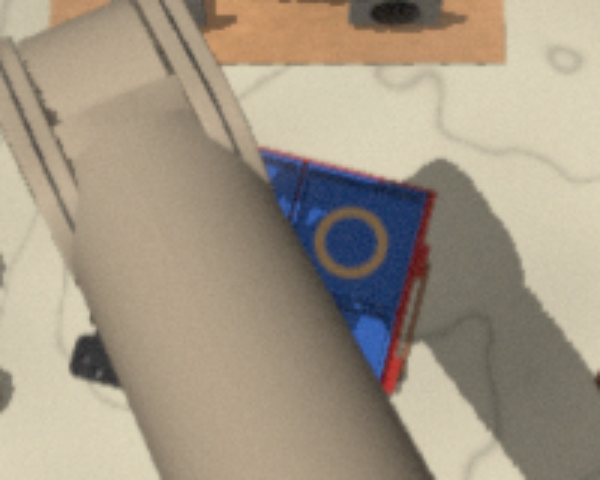

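>>> play_rows --pt "-0.35 -0.43 0 0 0 0 3.5" --pt "0 0 -2 0 0 0 3.5" --pt "0 0 -2.5 0 0 0 3.5" --pt "0 0 -2.5 0 0 0 3.5" --pt "0 0 -1 0 0 0 3.5" --pt "0 0 -0.5 0 0 0 3.5" --pt "0 0 0 0 0 0 3.5"

```text
time: 7.08
ee_pos: [0.5507, 0.0885, 0.0458]
eef_rot: [0.991, -0.133, 0.0, -0.0]
ft_force: [-0.0, -0.3, -2.5]
width: 0.042
```

```bash
python3 - <<'E'
from m import *
to(.5501,.0902,.0335,-15.3)
c=r.camera("scene"); mosaic(c,[(352,195),(325,212),(340,200),(352,205)],"s2.png")
E
```

```text
t 7.075 pos [0.5507 0.0885 0.0458] jaw -15.25 tilt [0.02 0.  ] w 0.042 q7 -0.74 F [-0.  -0.3 -2.5]
delta cm [-0.06  0.17 -1.23] turn rad -0.001
```

View pics/s2.png

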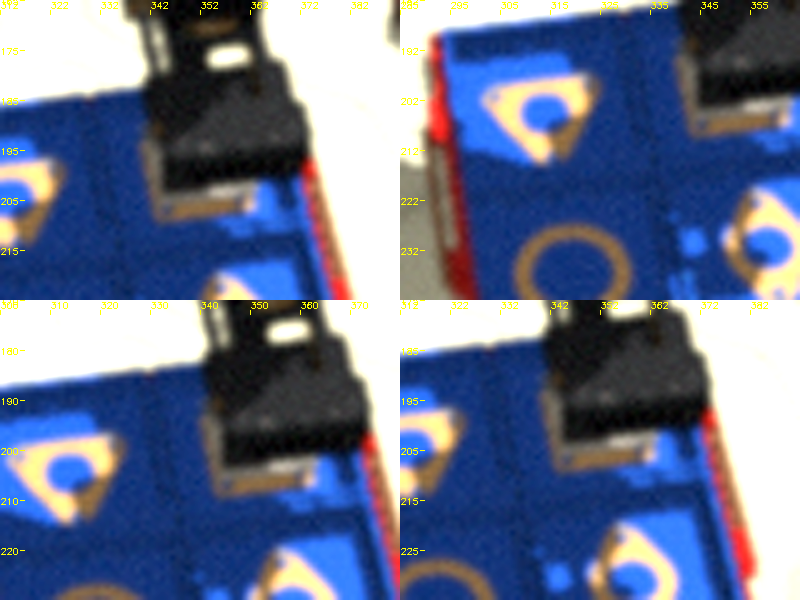

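>>> play_rows --pt "-0.05 0.12 -0.5 0 0 0 3.5" --pt "0 0 -0.4 0 0 0 3.5" --pt "0 0 -0.15 0 0 0 3.5" --pt "0 0 -0.05 0 0 0 3.5" --pt "0 0 0 0 0 0 3.5"

```text
time: 7.75
ee_pos: [0.5501, 0.0898, 0.0346]
eef_rot: [0.991, -0.133, 0.0, -0.0]
ft_force: [0.1, -0.0, -3.2]
width: 0.0419
```

>>> play_rows --pt "0 0 -0.08 0 0 0 3.5" --pt "0 0 -0.06 0 0 0 3.5" --pt "0 0 0 0 0 0 3.5"

```text
time: 8.12
ee_pos: [0.55, 0.0898, 0.0331]
eef_rot: [0.991, -0.133, 0.0, -0.0]
ft_force: [-0.1, -0.4, -3.1]
width: 0.042
```

>>> play_rows --pt "0 0 -0.06 0 0 0 3.5" --pt "0 0 -0.06 0 0 0 3.5" --pt "0 0 0 0 0 0 3.5"

```text
time: 8.5
ee_pos: [0.5501, 0.0898, 0.0327]
eef_rot: [0.991, -0.133, 0.0, 0.0]
ft_force: [-4.1, -1.0, 6.9]
width: 0.0416
```

>>> play_rows --pt "0 0 0 0 0 0 4.6" --pt "0 0 0 0 0 0 5.2" --pt "0 0 0 0 0 0 5.6" --pt "0 0 1 0 0 0 5.6" --pt "0 0 3 0 0 0 5.6" --pt "0 0 4 0 0 0 5.6" --pt "0 0 4 0 0 0 5.6" --pt "-1 1.2 0 0 0 0 6.5" --pt "-2 2.2 0 0 0 0 6.5" --pt "-2 2.2 0 0 0 0 6.5" --pt "-2 2.2 0 0 0 0 6.5" --pt "-2 2.2 0 0 0 0 6.5" --pt "-2 2.2 0 0 0 0 6.5" --pt "-2 2.2 0 0 0 0 6.5" --pt "-2 2.2 0 0 0 0 6.5" --pt "-2 2.2 0 0 0 0 6.5" --pt "-0.5 0.9 0 0 0 0 6.5" --pt "0 0 0 0 0 0 6.5"

```text
time: 10.75
ee_pos: [0.3749, 0.2869, 0.1518]
eef_rot: [0.991, -0.132, -0.0, 0.0]
ft_force: [0.1, -0.4, 0.1]
width: 0.0649
```

```bash
python3 - <<'E'
from m import *
to(.375,.287,.021)
c=r.camera("top"); d=r.camera("scene"); cv2.imwrite("pics/t3.png",np.hstack([cv2.resize(cv2.convertScaleAbs(a["img"][y:y+180,x:x+130,::-1],alpha=1.4),None,fx=3,fy=3,interpolation=cv2.INTER_CUBIC) for a,x,y in((c,255,80),(d,290,110))]))
E
```

```text
t 10.75 pos [0.3749 0.2869 0.1518] jaw -15.18 tilt [-0.   -0.01] w 0.0649 q7 -1.1 F [ 0.1 -0.4  0.1]
delta cm [ 1.000e-02  1.000e-02 -1.308e+01]
```

View pics/t3.png

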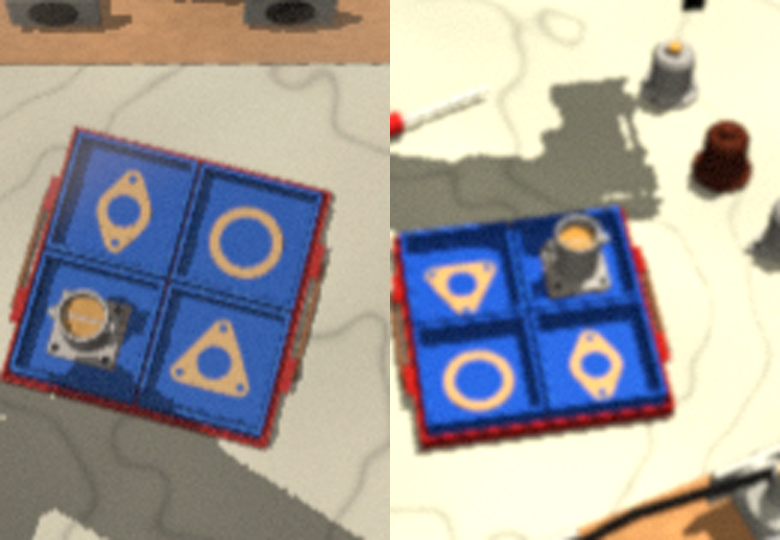

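>>> play_rows --pt "0 0 -2 0 0 0 6.5" --pt "0 0 -3 0 0 0 6.5" --pt "0 0 -3 0 0 0 6.5" --pt "0 0 -3 0 0 0 6.5" --pt "0 0 -1.4 0 0 0 6.5" --pt "0 0 -0.6 0 0 0 6.5" --pt "0 0 0 0 0 0 6.5" --pt "0 0 0 0 0 0 4" --pt "0 0 0 0 0 0 3.8" --pt "0 0 0 0 0 0 3.8" --pt "0 0 0 0 0 0 3.8" --pt "0 0 0 0 0 0 3.8"

```text
time: 12.35
ee_pos: [0.3752, 0.2869, 0.0223]
eef_rot: [0.991, -0.133, 0.0, -0.0]
ft_force: [-0.8, -0.6, 6.1]
width: 0.0444
```

```bash
python3 - <<'E'
from m import *
to(.6251,-.0412,.15)
E
```

```text
t 12.35 pos [0.3752 0.2869 0.0223] jaw -15.24 tilt [0.03 0.  ] w 0.0444 q7 -1.27 F [-0.8 -0.6  6.1]
delta cm [ 24.99 -32.81  12.77]
```

>>> play_rows --pt "0 0 1 0 0 0 3.8" --pt "0 0 2.5 0 0 0 3.8" --pt "0 0 3 0 0 0 3.8" --pt "0 0 3 0 0 0 3.8" --pt "0.9 -1.2 2.5 0 0 0 3.8" --pt "1.7 -2.25 0.7 0 0 0 3.8" --pt "1.7 -2.25 0 0 0 0 3.8" --pt "1.7 -2.25 0 0 0 0 3.8" --pt "1.7 -2.25 0 0 0 0 3.8" --pt "1.7 -2.25 0 0 0 0 3.8" --pt "1.7 -2.25 0 0 0 0 3.8" --pt "1.7 -2.25 0 0 0 0 3.8" --pt "1.7 -2.25 0 0 0 0 3.8" --pt "1.7 -2.25 0 0 0 0 3.8" --pt "1.7 -2.25 0 0 0 0 3.8" --pt "1.7 -2.25 0 0 0 0 3.8" --pt "1.7 -2.25 0 0 0 0 3.8" --pt "1.7 -2.25 0 0 0 0 3.8" --pt "1.6 -1.9 0 0 0 0 3.8" --pt "0 0 0 0 0 0 3.8"

```text
time: 14.85
ee_pos: [0.6217, -0.0391, 0.1486]
eef_rot: [0.991, -0.134, -0.0, 0.0]
ft_force: [-0.5, 0.3, -1.7]
width: 0.0444
```

```bash
python3 - <<'E'
from m import *
to(.6251,-.0412,.0295,-15.3)
E
```

```text
t 14.85 pos [ 0.6217 -0.0391  0.1486] jaw -15.41 tilt [-0.02 -0.  ] w 0.0444 q7 -0.47 F [-0.5  0.3 -1.7]
delta cm [  0.34  -0.21 -11.91] turn rad 0.002
```

>>> play_rows --pt "0.34 -0.2 0 0 0 0 3.8" --pt "0 0 -2 0 0 0 3.8" --pt "0 0 -3 0 0 0 3.8" --pt "0 0 -3 0 0 0 3.8" --pt "0 0 -2 0 0 0 3.8" --pt "0 0 -0.8 0 0 0 3.8" --pt "0 0 -0.3 0 0 0 3.8" --pt "0 0 0 0 0 0 3.8" --pt "0 0 0 0 0 0 3.8"

```text
time: 15.98
ee_pos: [0.625, -0.0387, 0.0388]
eef_rot: [0.991, -0.133, 0.001, -0.0]
ft_force: [-0.1, -0.0, -2.1]
width: 0.0445
```

```bash
python3 - <<'E'
from m import *
to(.6251,-.0412,.0295,-15.3)
E
```

```text
t 15.975 pos [ 0.625  -0.0387  0.0388] jaw -15.24 tilt [ 0.08 -0.01] w 0.0445 q7 -0.52 F [-0.1 -0.  -2.1]
delta cm [ 0.01 -0.25 -0.93] turn rad -0.001
```

>>> play_rows --pt "0 -0.25 -0.4 0 0 0 3.8" --pt "0 0 -0.3 0 0 0 3.8" --pt "0 0 -0.15 0 0 0 3.8" --pt "0 0 -0.08 0 0 0 3.8" --pt "0 0 -0.05 0 0 0 3.8" --pt "0 0 0 0 0 0 3.8"

```text
time: 16.73
ee_pos: [0.6245, -0.0414, 0.0294]
eef_rot: [0.991, -0.133, 0.0, 0.0]
ft_force: [-6.0, -1.0, 10.7]
width: 0.0443
```

>>> play_rows --pt "0 0 0 0 0 0 4.9" --pt "0 0 0 0 0 0 5.4" --pt "0 0 0 0 0 0 5.8" --pt "0 0 1 0 0 0 5.8" --pt "0 0 3 0 0 0 5.8" --pt "0 0 4 0 0 0 5.8" --pt "0 0 4 0 0 0 5.8" --pt "-0.2 1.5 0 0 0 0 6" --pt "-0.2 3 0 0 0 0 6" --pt "-0.2 3 0 0 0 0 6" --pt "-0.2 3 0 0 0 0 6" --pt "-0.2 3 0 0 0 0 6" --pt "-0.2 3 0 0 0 0 6" --pt "-0.2 3 0 0 0 0 6" --pt "-0.2 3 0 0 0 0 6" --pt "-0.2 3 0 0 0 0 6" --pt "-0.2 3 0 0 0 0 6" --pt "-0.2 3 0 0 0 0 6" --pt "-0.2 1.6 0 0 0 0 6" --pt "0 0 0 0 0 0 6"

```text
time: 19.23
ee_pos: [0.5997, 0.2909, 0.1479]
eef_rot: [0.991, -0.132, -0.0, -0.0]
ft_force: [0.3, -0.8, 1.0]
width: 0.0598
```

```bash
python3 - <<'E'
from m import *
to(.5996,.2914,.022)
E
```

```text
t 19.225 pos [0.5997 0.2909 0.1479] jaw -15.12 tilt [-0.03  0.01] w 0.0598 q7 -1.01 F [ 0.3 -0.8  1. ]
delta cm [-1.000e-02  5.000e-02 -1.259e+01]
```

>>> play_rows --pt "0 0 -2 0 0 0 6" --pt "0 0 -3 0 0 0 6" --pt "0 0 -3 0 0 0 6" --pt "0 0 -2.5 0 0 0 6" --pt "0 0 -1.4 0 0 0 6" --pt "0 0 -0.6 0 0 0 6" --pt "0 0 0 0 0 0 6" --pt "0 0 0 0 0 0 3.6" --pt "0 0 0 0 0 0 3.4" --pt "0 0 0 0 0 0 3.4" --pt "0 0 0 0 0 0 3.4" --pt "0 0 0 0 0 0 3.4"

```text
time: 20.72
ee_pos: [0.6006, 0.2899, 0.0236]
eef_rot: [0.991, -0.133, 0.0, -0.0]
ft_force: [-0.5, -0.7, 5.3]
width: 0.0392
```

```bash
python3 - <<'E'
from m import *
to(.5219,-.0130,.15,-49.8)
E
```

```text
t 20.725 pos [0.6006 0.2899 0.0236] jaw -15.24 tilt [0.03 0.01] w 0.0392 q7 -1.07 F [-0.5 -0.7  5.3]
delta cm [ -7.87 -30.29  12.64] turn rad -0.603
```

>>> play_rows --pt "0 0 1 0 0 0 3.4" --pt "0 0 2.5 0 0 0 3.4" --pt "0 0 3 0 0 0 3.4" --pt "0 0 3 0 0 0 3.4" --pt "-0.3 -1.2 2.5 0 0 0 3.4" --pt "-0.55 -2.1 0.6 0 0 -0.05 3.4" --pt "-0.55 -2.1 0 0 0 -0.05 3.4" --pt "-0.55 -2.1 0 0 0 -0.05 3.4" --pt "-0.55 -2.1 0 0 0 -0.05 3.4" --pt "-0.55 -2.1 0 0 0 -0.05 3.4" --pt "-0.55 -2.1 0 0 0 -0.05 3.4" --pt "-0.55 -2.1 0 0 0 -0.05 3.4" --pt "-0.55 -2.1 0 0 0 -0.05 3.4" --pt "-0.55 -2.1 0 0 0 -0.05 3.4" --pt "-0.55 -2.1 0 0 0 -0.05 3.4" --pt "-0.55 -2.1 0 0 0 -0.05 3.4" --pt "-0.55 -2.1 0 0 0 -0.053 3.4" --pt "-0.55 -2.1 0 0 0 0 3.4" --pt "-0.4 -1.6 0 0 0 0 3.4" --pt "0 0 0 0 0 0 3.4"

```text
time: 23.22
ee_pos: [0.5217, -0.0127, 0.1492]
eef_rot: [0.906, -0.422, 0.0, 0.0]
ft_force: [0.2, 0.1, -2.5]
width: 0.0393
```

```bash
python3 - <<'E'
from m import *
to(.5219,-.0130,.031,-49.8)
E
```

```text
t 23.225 pos [ 0.5217 -0.0127  0.1492] jaw -49.95 tilt [ 0.   -0.03] w 0.0393 q7 -1.03 F [ 0.2  0.1 -2.5]
delta cm [  0.02  -0.03 -11.82] turn rad 0.003
```

>>> play_rows --pt "-0.05 -0.1 -1 0 0 0 3.4" --pt "0 0 -3 0 0 0 3.4" --pt "0 0 -3 0 0 0 3.4" --pt "0 0 -2 0 0 0 3.4" --pt "0 0 -1.2 0 0 0 3.4" --pt "0 0 -0.5 0 0 0 3.4" --pt "0 0 0 0 0 0 3.4" --pt "0 0 0 0 0 0 3.4"

```text
time: 24.22
ee_pos: [0.522, -0.0121, 0.0429]
eef_rot: [0.907, -0.421, 0.001, -0.0]
ft_force: [0.0, -1.2, -1.7]
width: 0.039
```

```bash
python3 - <<'E'
from m import *
to(.5214,-.0140,.031,-49.8)
d=r.camera("scene"); cv2.imwrite("pics/s4.png",cv2.resize(cv2.convertScaleAbs(d["img"][150:270,275:400,::-1],alpha=1.4),None,fx=5,fy=5,interpolation=cv2.INTER_CUBIC))
E
```

```text
t 24.225 pos [ 0.522  -0.0121  0.0429] jaw -49.79 tilt [ 0.07 -0.01] w 0.039 q7 -1.1 F [ 0.  -1.2 -1.7]
delta cm [-0.06 -0.19 -1.19] turn rad -0.000
```

View pics/s4.png

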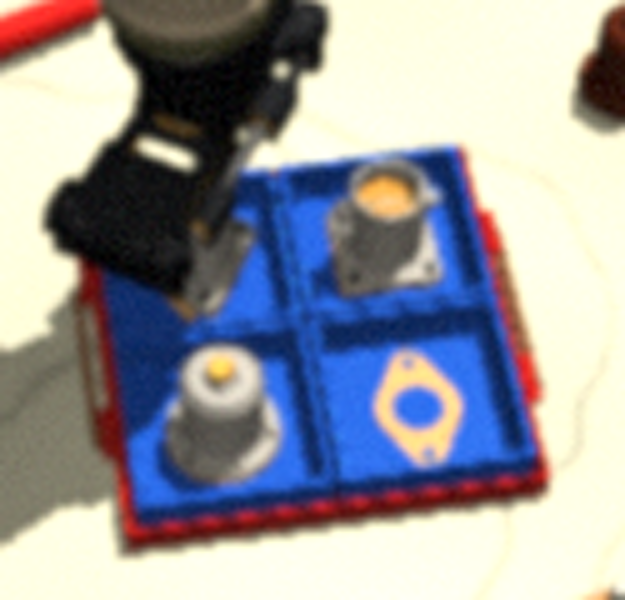

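>>> play_rows --pt "-0.06 -0.2 -0.4 0 0 0 3.4" --pt "0 0 -0.4 0 0 0 3.4" --pt "0 0 -0.2 0 0 0 3.4" --pt "0 0 -0.1 0 0 0 3.4" --pt "0 0 -0.08 0 0 0 3.4" --pt "0 0 -0.05 0 0 0 3.4" --pt "0 0 0 0 0 0 3.4"

```text
time: 25.15
ee_pos: [0.5209, -0.0142, 0.0305]
eef_rot: [0.907, -0.421, 0.0, 0.0]
ft_force: [-3.9, 0.4, 7.4]
width: 0.0392
```

>>> play_rows --pt "0 0 0 0 0 0 4.4" --pt "0 0 0 0 0 0 5" --pt "0 0 0 0 0 0 5.4" --pt "0 0 1 0 0 0 5.4" --pt "0 0 3 0 0 0 5.4" --pt "0 0 4 0 0 0 5.4" --pt "0 0 4 0 0 0 5.4" --pt "0.05 1.6 0 0 0 0.1 5.6" --pt "0.1 3.2 0 0 0 0.12 5.6" --pt "0.1 3.4 0 0 0 0.12 5.6" --pt "0.1 3.4 0 0 0 0.12 5.6" --pt "0.1 3.4 0 0 0 0.12 5.6" --pt "0.1 3.4 0 0 0 0.12 5.6" --pt "0.1 3.4 0 0 0 0.12 5.6" --pt "0.1 3.4 0 0 0 0.12 5.6" --pt "0.1 3.4 0 0 0 0.12 5.6" --pt "0.1 3.4 0 0 0 0.12 5.6" --pt "0.1 3.4 0 0 0 0.12 5.6" --pt "0.1 3.4 0 0 0 0.06 5.6" --pt "0 0 0 0 0 0 5.6"

```text
time: 27.65
ee_pos: [0.5309, 0.3768, 0.1504]
eef_rot: [0.969, 0.245, -0.0, -0.001]
ft_force: [-1.0, -0.2, -0.0]
width: 0.0561
```

```bash
python3 - <<'E'
from m import *
to(.5345,.409,.022,30)
c=r.camera("top"); mosaic(c,[(156,195),(330,200),(296,150),(285,190)],"t5.png")
E
```

```text
t 27.65 pos [0.5309 0.3768 0.1504] jaw 28.38 tilt [-0.05  0.11] w 0.0561 q7 -0.47 F [-1.  -0.2 -0. ]
delta cm [  0.36   3.22 -12.84] turn rad 0.028
```

View pics/t5.png

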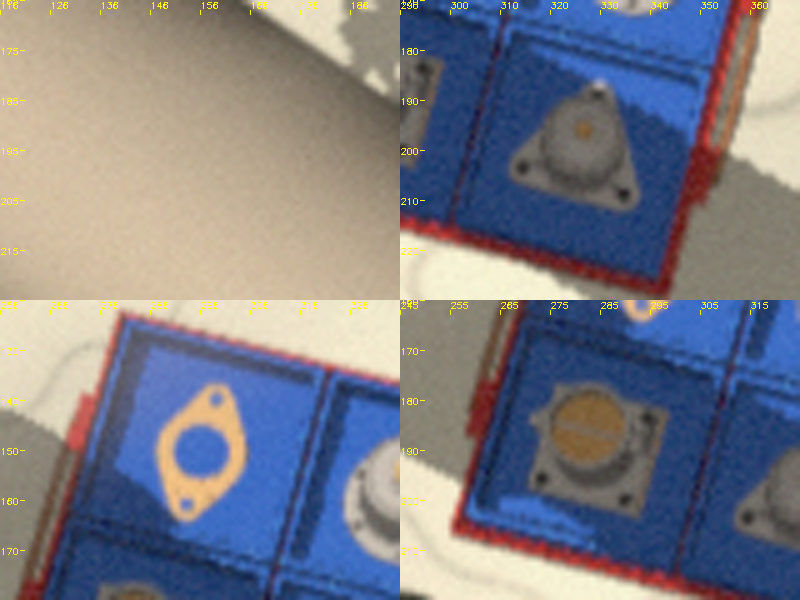

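>>> play_rows --pt "0.2 1.6 0 0 0 0.02 5.6" --pt "0.15 1.6 0 0 0 0 5.6" --pt "0 0 -2 0 0 0 5.6" --pt "0 0 -2.5 0 0 0 5.6" --pt "0 0 -1 0 0 0 5.6" --pt "0 0 0 0 0 0 5.6" --pt "0 0 0 0 0 0 5.6"

```text
time: 28.58
ee_pos: [0.5361, 0.4061, 0.0957]
eef_rot: [0.968, 0.253, 0.001, -0.0]
ft_force: [-0.1, 0.3, -0.5]
width: 0.0559
```

```bash
python3 - <<'E'
from m import *
to(.5345,.409,.018,30)
E
```

```text
t 28.575 pos [0.5361 0.4061 0.0957] jaw 29.27 tilt [0.05 0.04] w 0.0559 q7 -0.51 F [-0.1  0.3 -0.5]
delta cm [-0.16  0.29 -7.77] turn rad 0.013
```

>>> play_rows --pt "-0.16 0.3 -1.5 0 0 0.01 5.6" --pt "0 0 -2 0 0 0 5.6" --pt "0 0 -2 0 0 0 5.6" --pt "0 0 -1.3 0 0 0 5.6" --pt "0 0 -0.7 0 0 0 5.6" --pt "0 0 0 0 0 0 5.6" --pt "0 0 0 0 0 0 3.2" --pt "0 0 0 0 0 0 2.9" --pt "0 0 0 0 0 0 2.9" --pt "0 0 0 0 0 0 2.9" --pt "0 0 0 0 0 0 2.9"

```text
time: 29.95
ee_pos: [0.5347, 0.409, 0.0204]
eef_rot: [0.966, 0.257, 0.001, -0.0]
ft_force: [1.8, -0.3, 2.9]
width: 0.0328
```

```bash
python3 - <<'E'
from m import *
to(.6533,.062,.15,-58)
d=r.camera("scene"); cv2.imwrite("pics/s6.png",cv2.resize(cv2.convertScaleAbs(d["img"][110:190,400:500,::-1],alpha=1.1),None,fx=6,fy=6,interpolation=cv2.INTER_CUBIC))
E
```

```text
t 29.95 pos [0.5347 0.409  0.0204] jaw 29.84 tilt [0.05 0.03] w 0.0328 q7 -0.54 F [ 1.8 -0.3  2.9]
delta cm [ 11.86 -34.7   12.96] turn rad -1.533
```

View pics/s6.png

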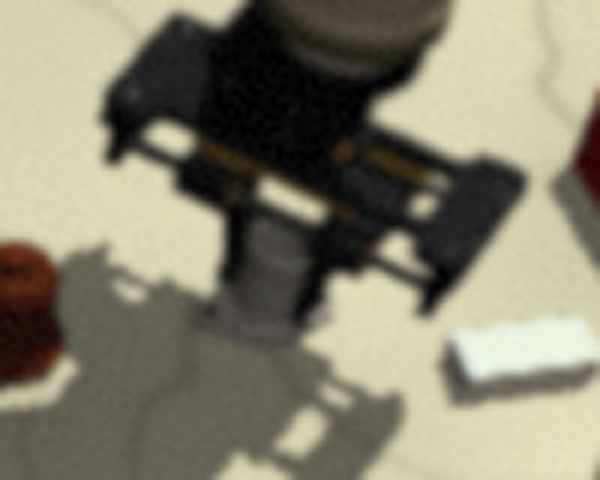

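>>> play_rows --pt "0 0 1 0 0 0 2.9" --pt "0 0 2.5 0 0 0 2.9" --pt "0 0 3 0 0 0 2.9" --pt "0 0 3 0 0 0 2.9" --pt "0.3 -1.1 2.5 0 0 -0.05 2.9" --pt "0.8 -2.3 1 0 0 -0.11 2.9" --pt "0.8 -2.4 0 0 0 -0.11 2.9" --pt "0.8 -2.4 0 0 0 -0.11 2.9" --pt "0.8 -2.4 0 0 0 -0.11 2.9" --pt "0.8 -2.4 0 0 0 -0.11 2.9" --pt "0.8 -2.4 0 0 0 -0.11 2.9" --pt "0.8 -2.4 0 0 0 -0.11 2.9" --pt "0.8 -2.4 0 0 0 -0.11 2.9" --pt "0.8 -2.4 0 0 0 -0.11 2.9" --pt "0.8 -2.4 0 0 0 -0.11 2.9" --pt "0.8 -2.4 0 0 0 -0.11 2.9" --pt "0.8 -2.4 0 0 0 -0.11 2.9" --pt "0.8 -2.4 0 0 0 -0.11 2.9" --pt "0.8 -2.4 0 0 0 -0.06 2.9" --pt "0 0 0 0 0 0 2.9"

```text
time: 32.5
ee_pos: [0.6497, 0.0591, 0.1497]
eef_rot: [0.872, -0.49, 0.0, 0.001]
ft_force: [-0.9, -0.5, -3.0]
width: 0.0334
```

```bash
python3 - <<'E'
from m import *
to(.6533,.062,.0275,-58.2)
E
```

```text
t 32.5 pos [0.6497 0.0591 0.1497] jaw -58.67 tilt [-0.02 -0.09] w 0.0334 q7 -1.34 F [-0.9 -0.5 -3. ]
delta cm [  0.36   0.29 -12.22] turn rad 0.008
```

>>> play_rows --pt "0.35 0.2 -0.5 0 0 0.005 2.9" --pt "0 0 -3 0 0 0 2.9" --pt "0 0 -3 0 0 0 2.9" --pt "0 0 -2.5 0 0 0 2.9" --pt "0 0 -1.2 0 0 0 2.9" --pt "0 0 -0.5 0 0 0 2.9" --pt "0 0 0 0 0 0 2.9" --pt "0 0 0 0 0 0 2.9"

```text
time: 33.5
ee_pos: [0.6533, 0.065, 0.0439]
eef_rot: [0.874, -0.486, 0.001, -0.0]
ft_force: [0.1, -0.5, -2.4]
width: 0.0333
```

```bash
python3 - <<'E'
from m import *
to(.6533,.062,.0275,-58.2)
d=r.camera("scene"); cv2.imwrite("pics/s7.png",cv2.resize(cv2.convertScaleAbs(d["img"][170:270,300:400,::-1],alpha=1.4),None,fx=6,fy=6,interpolation=cv2.INTER_CUBIC))
E
```

```text
t 33.5 pos [0.6533 0.065  0.0439] jaw -58.09 tilt [0.09 0.01] w 0.0333 q7 -1.38 F [ 0.1 -0.5 -2.4]
delta cm [-0.   -0.3  -1.64] turn rad -0.002
```

View pics/s7.png

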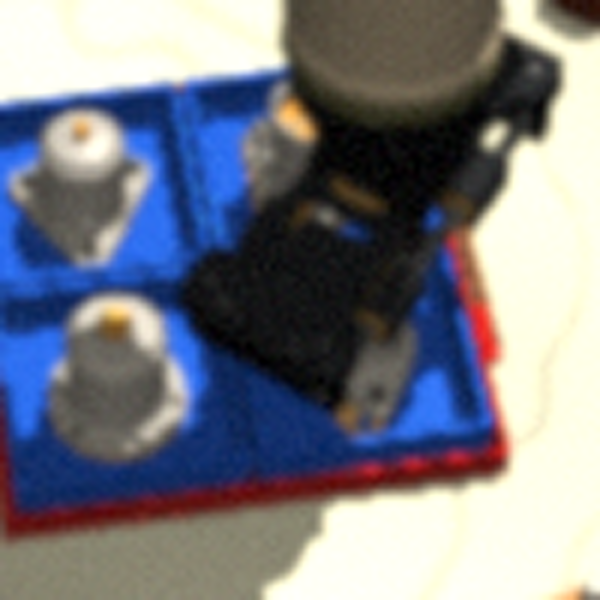

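>>> play_rows --pt "0 -0.3 -0.6 0 0 0 2.9" --pt "0 0 -0.6 0 0 0 2.9" --pt "0 0 -0.2 0 0 0 2.9" --pt "0 0 -0.1 0 0 0 2.9" --pt "0 0 -0.08 0 0 0 2.9" --pt "0 0 -0.06 0 0 0 2.9" --pt "0 0 0 0 0 0 2.9"

```text
time: 34.42
ee_pos: [0.6528, 0.062, 0.0273]
eef_rot: [0.874, -0.486, 0.0, -0.0]
ft_force: [-4.0, -1.2, 5.2]
width: 0.0333
```

Contact. Release, lift and move the arm clear for a last look.

>>> play_rows --pt "0 0 0 0 0 0 3.8" --pt "0 0 0 0 0 0 4.4" --pt "0 0 0 0 0 0 4.8" --pt "0 0 1 0 0 0 4.8" --pt "0 0 3 0 0 0 4.8" --pt "0 0 4 0 0 0 4.8" --pt "0 0 4 0 0 0 4.8" --pt "0 0 4 0 0 0 4.8" --pt "-1 3 0 0 0 0 6" --pt "-2 4 0 0 0 0 6" --pt "-2 4 0 0 0 0 6" --pt "-2 4 0 0 0 0 6" --pt "-2 4 0 0 0 0 6" --pt "-2 4 0 0 0 0 6" --pt "-2 4 0 0 0 0 6" --pt "-2 4 0 0 0 0 6" --pt "0 0 0 0 0 0 6" --pt "0 0 0 0 0 0 6"

```text
time: 36.67
ee_pos: [0.5031, 0.3714, 0.1869]
eef_rot: [0.874, -0.486, 0.0, -0.0]
ft_force: [0.3, 0.0, -0.0]
width: 0.0602
```

```bash
python3 - <<'E'
from m import *
to(.6533,.062,.0275)
c=r.camera("top");d=r.camera("scene")
cv2.imwrite("pics/fin.png",np.hstack([cv2.resize(cv2.convertScaleAbs(a["img"][y:y+h,x:x+w,::-1],alpha=1.4),(390,int(390*h/w)),interpolation=cv2.INTER_CUBIC) for a,x,y,w,h in((c,250,115,125,120),(d,285,160,125,120))]))
# expected rim/brass tops vs pixels
for n,P in dict(stub=(.6533,.062,.065),bowl=(.6251,-.0412,.071),thr=(.5501,.0902,.065),cov=(.5219,-.013,.071)).items(): print(n,((proj(c,[P])[0]-[250,115])*390/125).round(1))
E
```

```text
t 36.675 pos [0.5031 0.3714 0.1869] jaw -58.1 tilt [ 0.04 -0.02] w 0.0602 q7 -1.9 F [ 0.3  0.  -0. ]
delta cm [ 15.02 -30.94 -15.94] 
stub [139.4  86.1]
bowl [273.7 118. ]
thr [102.  216.4]
cov [238.4 250.2]
```

View pics/fin.png

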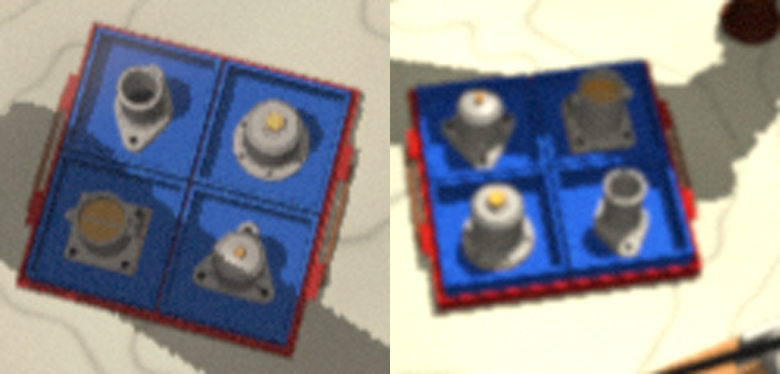

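The final picture shows all four castings upright in the right bins. Their tops in the top view are at about (140,86), (275,120), (101,217) and (239,253), within about 3 px (1.5 mm) of where they should be. The arm is clear of everything.

```bash
python3 -c "
from bench import r
print(r.close_job())"
```

```text
the job is handed in; nothing more can be done
None
```

All four clean castings are in the caddy, each set down in the bin with the matching gasket, with the flange outline turned to line up with it. I lowered each one until the force reading showed contact before letting go. The rusty castings were not touched, and the job was handed in after about 37 s.

- **Final check:** both cameras showed every casting upright. In the top view, each one's top was within about 1.5 mm of the centre of its bin, which is close to the roughly 2 mm accuracy of the cameras. No gasket edge showed around any flange.
- **Forces:** the largest I read was about 12 N at the wrist. I only read it at the end of each move.
- **Disagreements:** the two cameras differed by 1–3 mm on the bin positions, so I used their average. My first reading of the throttle barrel from its brass disc was about 7 mm off, because the slit in the disc split the colour mask. I used the flange holes and the rim instead, and they agreed with each other.

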